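# Lay out a piled-up parts kit in its trays

## Robot

A 7-joint arm with a two-finger parallel gripper is mounted at the origin on a cart in front of the work surface, level with it; the furniture and walls round the work are solid. World frame = base frame: x ahead of the robot, y to its left, z up, the work surface at z = 0. Lengths are in m, angles in rad, forces in N, time in s.
With the tool pointing down it reaches from about 0.425 to 0.925 m from the base axis. Payload 6.8 kg.
Tool frame: the origin (TCP) lies on the front face of the gripper's body, between the roots of the fingers; the fingertips stand 73 mm ahead of it and the grasp point (between the pads) lies 54 mm ahead of it (bot.finger_overhang is the z of the fingertips in the tool frame, in m); z points along the fingers, y is the line along which they close (so a half turn about z gives the same grasp; the last joint's range is limited). The gripper opens to 85 mm and grips with 20 to 120 N. Pads are 22 mm wide; open, the fingers measure 114 mm over their backs; the gripper's body (76 mm by 85 mm) begins 54 mm behind the grasp point. The pads swing forward as they close: fully open they stand 13 mm farther back than shut.
Start: joints at [-1.453, 0.477, 0.022, 1.555, -0.011, 1.109, -0.083], TCP at [0.151, 0.658, 0.304] pointing down, gripper open.
Joint ranges: [-2.96, 2.96], [-0.34, 2.1], [-1.41, 1.46], [0.24, 2.44], [-1.37, 4.51], [0.17, 1.92], [-2.96, 2.96]. Speed limits (rad/s): [2.39, 2.39, 3.14, 3.14, 3.14, 3.14, 3.14].

## Interface

Orientations are given as a unit quaternion [w, x, y, z].
In Python, from station import bot gives the robot as it stands.
- The arm moves only by the tool servo_tool, never from a script. Its argument "motion" is one flat list of numbers, 7 for each row, row after row: the shift along the tool's x, y, z as a fraction of full scale, then the turn, a rotation vector about the tool's x, y, z as a fraction of full scale, then the closure, from 0 (fully open) to 1 (shut). In form: [tx, ty, tz, ax, ay, az, gripper, tx, ty, tz, ax, ay, az, gripper, ...]. A call has 1 to 5 rows; each row shifts and turns the commanded pose from where the row before left it, along the tool's axes as they then stand; what a row does not reach is not made up. Full scale, the value 1, is 0.02 m for a shift and 0.15 rad for a turn. A row lasts 1/8 s, in which the tool goes at most 62.5 mm and 10.7 degrees, less where a joint would pass 70% of its speed; a pose out of reach is approached as far as the arm can. A call with a number of a shift or a turn outside -1 to 1 is refused whole. A call with a gripper value outside its range is refused whole. The fingers move at their own pace and stop on an object; "grip_force" is the grip in N (left out, the last holds). Time passes only in rows, so rows that do not move let the fingers close. It gives the time, the measured TCP pose, the force, the opening and the grip force at its end, in the units of the state.
- bot.get_obs(): the state, without advancing time (a new reading comes with each control period).
- bot.read_camera(name): name is "scene" or "top"; returns the picture (384x512x3 uint8, red, green, blue); there is no depth.
- bot.get_calibration(name): a dict with "mtx" (3x3 intrinsics, pixels), "rvec" (rotation vector, rad) and "tvec" (3), from world to camera coordinates, as OpenCV has them. Camera axes: x right, y down, z forward; pixel columns grow to the right and rows downward; lengths in m; the calibration is good to about 2 mm. A picture is of the moment at which its call begins. get_calibration takes no time and is no camera call.
- bot.hand_in(): hands the job in; it is judged then, once.
Trained networks look in the newest picture that a camera, given by its name, has taken for a name from the list of things; names that differ only in an ending like _2 or _b are one class to them, and where a whole thing is asked for, a point or a joint stands for the part that bears it (a point fixed in the world has none). Each returns a list of dicts, best first, with "p" (0 to 1); they miss things now and then, are a little off and sometimes report something else, mostly with a low value. They report only what shows in the picture. A call takes as long as a camera call.
- bot.boxes_of(camera, name): "uv" ([column, row] in pixels, amid what is visible of it).
The state is a dict: "t": time; "q": joint angles; "joint_vel": joint speeds; "joint_torque": joint torques, N m; "eef_pos": TCP position; "tool_rot": TCP orientation; "contact_force": force on the tool from outside, world axes, zero at the start; "torque": the same for the moment, N m; "gripper_width": opening from 0.0 (shut) to 1.0 (fully open); "grasp_force": force on a finger pad.
Only numpy, scipy, OpenCV 4.12 (cv2) and the standard library are available. Lean on these libraries where they do the work, as an engineer would, in place of code of your own. Each camera call takes 0.05 s, during which the arm holds its last target. There are 200 camera calls.

## Task

The parts for the next assembly stand piled on one another on the desk. Take the pile apart from the top, one part at a time, and set each straight into the shallow tray made for it: the cable gland in the hexagonal tray, the steel bush in the round one, the small carton in the smaller oblong tray and the large carton in the larger oblong one, each upright and flat on the tray's floor inside the rim. Set them down rather than dropping them, and leave the solder reel and the tape measure where they are.

Things in the scene. Friction and masses are not known exactly. Their poses are not given: they have to be found in the camera images.
- gland: Black plastic cable gland, on top of the pile: a hexagonal nut foot 28 mm across flats, 32 mm across corners, 12 mm high, with a body about 27 mm thick above it, 32 mm high in all. Origin: centre of its underside; z up; its x axis runs to a corner, its y axis to a flat of the hexagon. Under it in the pile stands the steel bush.
- bush: Turned grey steel bush: upright thick-walled ring, 44 mm outside diameter, 35 mm high, about 0.35 kg. Origin: centre of its underside; z up. Under it in the pile lies the small carton.
- small_carton: Small white carton, 60 mm (its x) by 45 mm (its y), 26 mm high. Origin: centre of its underside; z up. Under it in the pile lies the large carton, their long sides roughly parallel.
- large_carton: Large white carton, 90 mm (its x) by 60 mm (its y), 45 mm high, the bottom of the pile, lying on the desk. Origin: centre of its underside; z up.
- large_tray: The larger oblong tray, inside of the rim 78 mm (its x) by 108 mm (its y): its long side runs along its own y axis. It takes the large carton with 9 mm to spare on every side. The tray is fixed to the desk, grey with a dark floor pad; its floor stands 4 mm and its rim top 10 mm above the desk, the rim is 4 mm thick. Origin: centre of its underside, at desk level; z up. 
- small_tray: The smaller oblong tray, inside of the rim 62 mm (its x) by 78 mm (its y): its long side runs along its own y axis. It takes the small carton with about 9 mm to spare on every side. The tray is fixed to the desk, grey with a dark floor pad; its floor stands 4 mm and its rim top 10 mm above the desk, the rim is 4 mm thick. Origin: centre of its underside, at desk level; z up. 
- round_tray: The round tray (rim of 16 short flats), 62 mm inside diameter; for the steel bush. The tray is fixed to the desk, grey with a dark floor pad; its floor stands 4 mm and its rim top 10 mm above the desk, the rim is 4 mm thick. Origin: centre of its underside, at desk level; z up. 
- hex_tray: The small hexagonal tray, 46 mm across flats inside the rim, its x axis running to a corner and its y axis to a flat; for the cable gland, which fits in it at any yaw. The tray is fixed to the desk, grey with a dark floor pad; its floor stands 4 mm and its rim top 10 mm above the desk, the rim is 4 mm thick. Origin: centre of its underside, at desk level; z up. 
- solder_reel: Solder reel, loose, standing on its flange, 54 mm diameter, 38 mm high, a bystander among the trays, to be left where it is. Origin: centre of its underside; z up.
- tape_measure: Tape measure, loose, lying flat, 66 by 89 mm, 35 mm high, a bystander at the left end of the work, to be left where it is. Origin: about the centre of its underside; z up.

How it is judged:
By the outcome, as a careful person would: the job done as asked, in the order asked, and still so for the second after the job is handed in, with the robot touching nothing.
It also fails if it takes over 102 s, if anything falls off the work surface, if the arm or the gripper's body presses on something with over 40 N, if the wrist force passes 120 N, or if a joint passes its speed limit or range.

## Working session

There is one attempt and no reset: what is moved stays moved. The work goes in short steps, Python scripts to look and compute and a tool call to move; the robot and the scene stay as the last step left them, time stands still between calls to the robot, and variables do not carry over. Pictures are saved under pics/ and viewed, at most 14 in all, crops included, and the job is handed in when it is done.

Besides the shell and the picture viewer there is one more tool, called after "Call:" by a JSON object that holds its "op" and its "data". servo_tool: Moves the arm, as the interface text tells. Shift numbers are shares of 0.02 m and turn numbers shares of 0.15 rad, none past 1 either way. Its arguments: {"type":"object","properties":{"motion":{"type":"array","items":{"type":"number","minimum":-1,"maximum":1}},"grip_force":{"type":"number"}},"required":["motion"]}

```bash
ls; mkdir -p pics; python3 - <<'E'
from station import bot
import cv2
o=bot.get_obs();print({k:o[k] for k in('t','eef_pos','tool_rot','gripper_width','contact_force')})
for c in('scene','top'):
    cv2.imwrite(f'pics/{c}0.png',cv2.resize(bot.read_camera(c)[:,:,::-1],None,fx=1.5,fy=1.5))
    k=bot.get_calibration(c);print(c,k)
    for n in 'gland bush small_carton large_carton large_tray small_tray round_tray hex_tray solder_reel tape_measure'.split():
        print(n,[([round(float(x)) for x in d['uv']],round(float(d['p']),2)) for d in bot.boxes_of(c,n)[:2]])
E
```

```text
pics
{'t': 0.0, 'eef_pos': array([0.15101258, 0.65742334, 0.30293582]), 'tool_rot': array([-4.20010710e-05,  1.12642240e-01,  9.93635201e-01, -9.00683065e-04]), 'gripper_width': 0.9977828947855911, 'contact_force': array([-0.6433754 , -0.48070646,  0.40546606])}
scene {'mtx': array([[375.52506885,   0.        , 259.4905502 ],
       [  0.        , 375.52506885, 190.34886421],
       [  0.        ,   0.        ,   1.        ]]), 'rvec': array([ 1.82966399, -0.90971272,  0.56110651]), 'tvec': array([-0.3251435 ,  0.22325693,  0.83014998])}
gland [([249, 183], 0.67)]
bush [([251, 194], 0.66)]
small_carton [([251, 202], 0.53)]
large_carton [([249, 215], 0.93)]
large_tray [([400, 250], 0.87), ([246, 181], 0.63)]
small_tray [([287, 241], 0.61)]
round_tray [([337, 259], 0.94)]
hex_tray [([338, 231], 0.5), ([286, 239], 0.26)]
solder_reel [([216, 200], 0.72)]
tape_measure [([176, 188], 0.82)]
top {'mtx': array([[369.09039435,   0.        , 261.147289  ],
       [  0.        , 369.09039435, 192.40063139],
       [  0.        ,   0.        ,   1.        ]]), 'rvec': array([ 2.1069201 , -2.12662759,  0.20307863]), 'tvec': array([-0.07722904,  0.48645003,  1.09509368])}
gland [([244, 203], 0.53)]
bush [([248, 216], 0.48), ([248, 208], 0.42)]
small_carton []
large_carton [([248, 214], 0.76)]
large_tray [([375, 182], 0.6)]
small_tray [([299, 222], 0.62)]
round_tray [([342, 226], 0.56)]
hex_tray [([245, 215], 0.69), ([320, 183], 0.58)]
solder_reel [([205, 206], 0.72)]
tape_measure [([140, 210], 0.93)]
```

```bash
python3 - <<'E'
import cv2
a=cv2.imread('pics/top0.png');b=cv2.imread('pics/scene0.png')
cv2.imwrite('pics/top1.png',cv2.resize(a[225:390,165:640],(792,275),interpolation=cv2.INTER_CUBIC))
cv2.imwrite('pics/scene1.png',cv2.resize(b[225:450,225:675],None,fx=1.75,fy=1.75,interpolation=cv2.INTER_CUBIC))
E
```

```text
(no output)
```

View pics/top0.png

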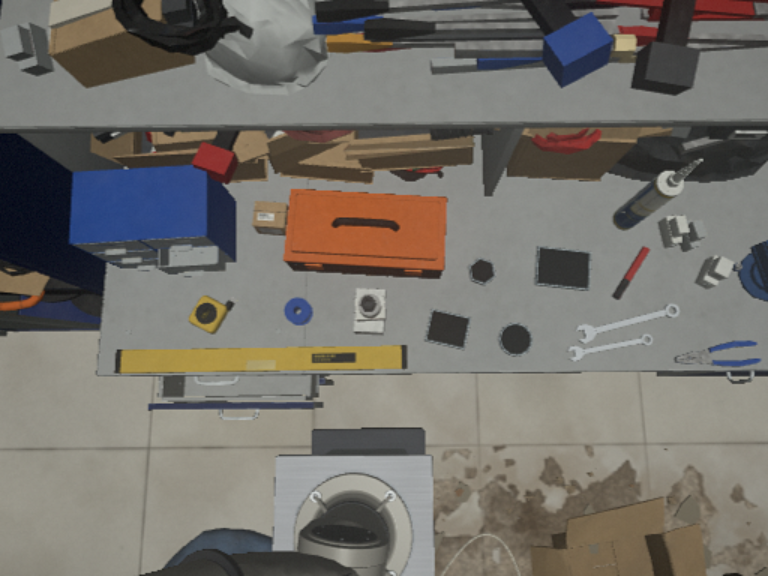

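View pics/scene0.png

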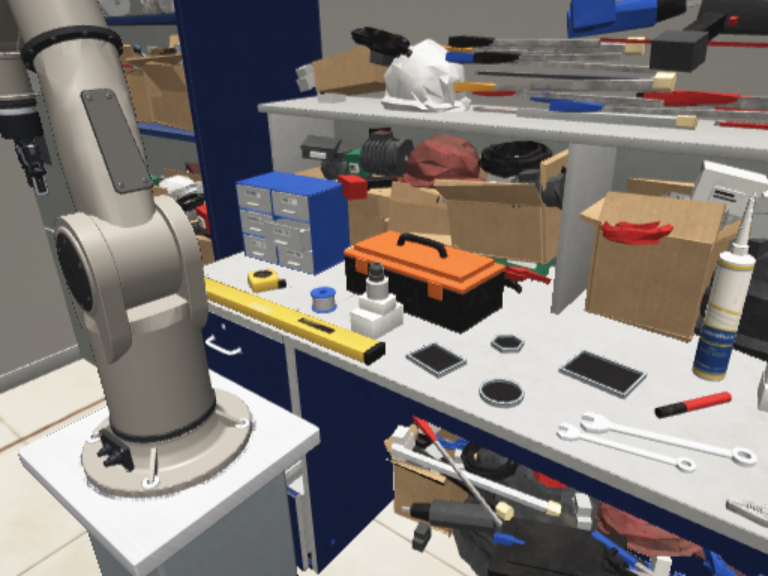

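Top view: pile at (370,310) in the 1.5x picture, hex tray (481,271), small tray (448,329), round tray (515,339), large tray (563,268). The orange toolbox sits just behind the pile, the reel is at (298,311) and the tape at (208,314). This agrees with the networks, apart from the low-value decoys.

```bash
cat > h.py <<'E'
from station import bot
import numpy as np,cv2
K={c:bot.get_calibration(c) for c in('scene','top')}
def plane(c,uv,z):
    k=K[c];R=cv2.Rodrigues(k['rvec'])[0];C=-R.T@k['tvec'].ravel()
    p=cv2.undistortPoints(np.float64(uv).reshape(-1,1,2),k['mtx'],None).reshape(-1,2)
    d=np.c_[p,np.ones(len(p))]@R
    return (C+d*((z-C[2])/d[:,2])[:,None])[:,:2]
def proj(c,X):
    k=K[c];return cv2.projectPoints(np.float64(X).reshape(-1,1,3),k['rvec'],k['tvec'],k['mtx'],None)[0].reshape(-1,2)
E
cat > m.py <<'E'
from h import *
for c,seeds in(('top',dict(hex=(320,181),small=(299,220),round=(343,226),large=(375,179))),('scene',dict(hex=(338,229),small=(290,239),round=(334,261),large=(402,248)))):
    im=bot.read_camera(c);g=im.max(2)
    print(c,cv2.Rodrigues(K[c]['rvec'])[0].round(2).tolist())
    for n,s in seeds.items():
        m=(g<75).astype(np.uint8);_,l=cv2.connectedComponents(m,connectivity=4)
        b=(l==l[s[1],s[0]]).astype(np.uint8)
        ct=max(cv2.findContours(b,0,1)[0],key=cv2.contourArea)
        P=plane(c,ct.reshape(-1,2),.005)
        r=cv2.minAreaRect(np.float32(P*1000))
        print(n,g[s[1],s[0]],b.sum(),np.round(r[0],1),np.round(r[1],1),round(r[2],1))
    u,v=(247,207) if c=='top' else (250,200)
    cr=im[v-35:v+35,u-40:u+40,::-1]
    cv2.imwrite(f'pics/pile_{c}.png',cv2.resize(cr,None,fx=8,fy=8,interpolation=cv2.INTER_CUBIC))
E
python3 m.py
```

```text
top [[-0.01, -1.0, -0.01], [-0.98, 0.01, -0.19], [0.19, 0.0, -0.98]]
hex 53 165 [ 533.2 -275.3] [45.1 46.4] 89.4
small 55 468 [ 407.5 -197.9] [76.  61.7] 76.7
round 55 293 [ 385.3 -338.8] [56.8 60.4] 87.3
large 50 772 [ 537.2 -450.5] [106.1  77.9] 82.8
scene [[0.61, -0.79, -0.02], [-0.34, -0.24, -0.91], [0.71, 0.56, -0.41]]
hex 43 85 [ 534.2 -277.5] [37.  43.2] 47.0
small 44 294 [ 410.8 -198.7] [70.1 58.3] 76.3
round 44 249 [ 385.1 -341.9] [49.7 58.6] 36.2
large 42 604 [ 539.  -450.7] [103.5  67.4] 83.3
```

View pics/pile_top.png

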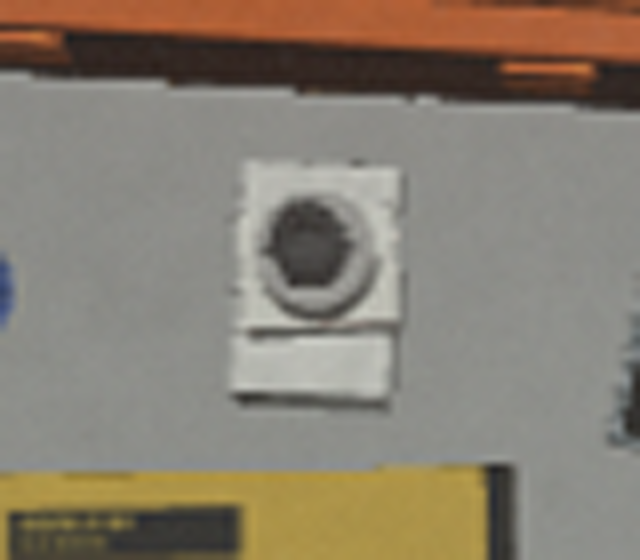

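View pics/pile_scene.png

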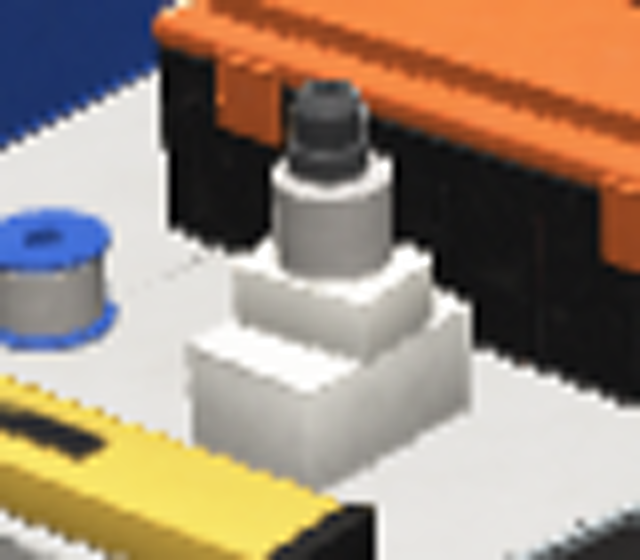

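Pile views: the large carton's long side runs roughly along world x with its visible end toward the robot; the small carton, bush and gland sit toward its far end. The gland's hexagon shows a flat facing the robot. I'll fit poses from corner points read in both crops.

```bash
cat > fit.py <<'E'
from h import *
from scipy.optimize import least_squares
O={'top':(207,172),'scene':(210,165)}
def px(c,p): return (np.float64(p)+.5)/8-.5+O[c]
obs={'large':(.09,.06,[('scene',-1,1,.045,(188,347)),('scene',-1,-1,.045,(313,392)),('scene',1,-1,.045,(470,303)),('scene',-1,-1,0,(318,490)),('top',-1,1,.045,(230,393)),('top',-1,-1,.045,(390,402))]),
'small':(.06,.045,[('scene',-1,1,.071,(235,268)),('scene',-1,-1,.071,(362,318)),('scene',1,-1,.071,(430,262)),('scene',-1,-1,.045,(366,362)),('top',-1,1,.071,(245,330)),('top',-1,-1,.071,(398,322))]),
'bush':(0,0,[('scene',0,0,.106,(332,172)),('top',0,0,.106,(319,255))]),
'gland':(0,0,[('scene',0,0,.138,(335,88)),('top',0,0,.125,(309,243))])}
pose={}
for n,(a,b,L) in obs.items():
    def f(p):
        r=[]
        for c,i,j,z,uv in L:
            X=np.array([i*a/2,j*b/2]);R=np.array([[np.cos(p[2]),-np.sin(p[2])],[np.sin(p[2]),np.cos(p[2])]])
            r.append(proj(c,[*(p[:2]+R@X),z])[0]-px(c,uv))
        return np.ravel(r)
    s=least_squares(f,[.45,0,0],loss='soft_l1');pose[n]=s.x
    print(n,(s.x[:2]*1000).round(1),np.degrees(s.x[2]).round(1),f(s.x).reshape(-1,2).round(1).tolist())
S=8
for c in O:
    im=cv2.imread(f'pics/pile_{c}.png')
    def line(P,col): cv2.polylines(im,[np.int32(((proj(c,P)-O[c]+.5)*8-.5).round())],True,col,1)
    for n,z0,z1,col in(('large',0,.045,(0,0,255)),('small',.045,.071,(0,160,0)),('bush',.071,.106,(255,0,0)),('gland',.106,.118,(0,255,255))):
        x,y,t=pose[n];a,b=obs[n][:2]
        if a: Q=np.array([[1,1],[1,-1],[-1,-1],[-1,1]])*[a/2,b/2]
        else:
            k=np.arange(24)*np.pi/12;Q=(.022 if n=='bush' else .0155)*np.c_[np.cos(k),np.sin(k)];t=0
        Q=Q@np.array([[np.cos(t),np.sin(t)],[-np.sin(t),np.cos(t)]])+[x,y]
        for z in(z0,z1): line(np.c_[Q,np.full(len(Q),z)],col)
    cv2.imwrite(f'pics/ov_{c}.png',im[:,60:520])
cv2.imwrite('pics/ov.png',cv2.resize(np.hstack([cv2.imread('pics/ov_top.png'),cv2.imread('pics/ov_scene.png')]),(800,487)))
# toolbox & level
print('box front edge z0',plane('top',[(207+30/8,172+75/8),(207+600/8,172+108/8)],0).round(3).tolist(),'level far edge z.03',plane('top',[(207+300/8,172+470/8)],.03).round(3))
for z in(.1,.15,.2): print('lid z',z,plane('top',[(195,182),(295,182),(195,127)],z).round(3).tolist(), 'scene',plane('scene',[(232,168)],z).round(3).tolist())
E
python3 fit.py
```

```text
large [442.6 -36.8] -2.5 [[-0.2, -0.9], [-0.5, -0.5], [0.0, -0.5], [-0.6, 1.1], [0.9, -0.1], [0.5, -0.5]]
small [448.8 -38.9] 7.9 [[1.5, 0.3], [-1.0, -2.8], [0.8, -3.7], [-1.3, -0.1], [3.8, 1.1], [-0.5, -0.1]]
bush [442.  -39.5] 0.0 [[-0.3, -0.2], [0.3, -0.1]]
gland [443.9 -38.1] 0.0 [[-0.9, -0.4], [0.7, -0.3]]
box front edge z0 [[0.533, 0.082], [0.517, -0.149]] level far edge z.03 [[ 0.369 -0.029]]
lid z 0.1 [[0.509, 0.114], [0.506, -0.183], [0.681, 0.119]] scene [[0.529, 0.111]]
lid z 0.15 [[0.497, 0.105], [0.494, -0.178], [0.662, 0.109]] scene [[0.433, 0.022]]
lid z 0.2 [[0.486, 0.096], [0.483, -0.174], [0.642, 0.1]] scene [[0.337, -0.067]]
```

View pics/ov.png

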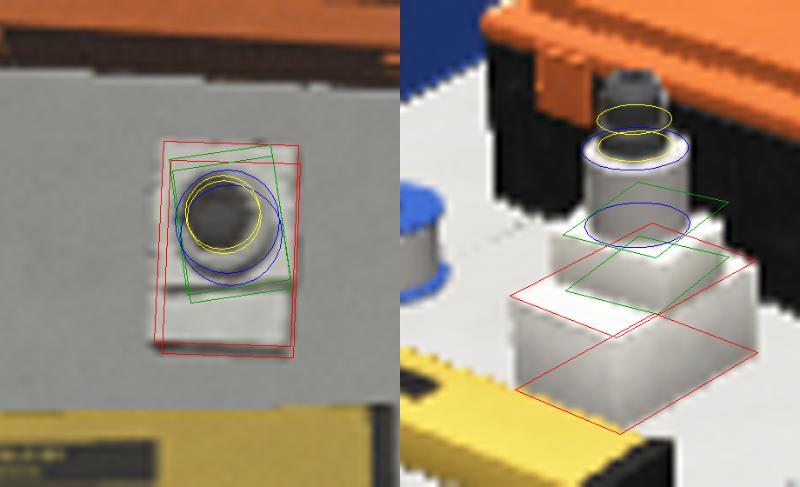

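The small-carton fit is off: the green box is too narrow along y and too long along x. Its visible edges suggest about 60 mm along y and 45 mm along x, so I'll refit with the sides swapped.

```bash
sed -i "s/'small':(.06,.045/'small':(.045,.06/" fit.py; python3 fit.py|head -4
```

```text
large [442.6 -36.8] -2.5 [[-0.2, -0.9], [-0.5, -0.5], [0.0, -0.5], [-0.6, 1.1], [0.9, -0.1], [0.5, -0.5]]
small [442.4 -39. ] 1.8 [[-0.7, -1.0], [-0.1, -2.2], [0.7, -0.9], [-0.3, 0.4], [0.1, 0.1], [1.0, 0.3]]
bush [442.  -39.5] 0.0 [[-0.3, -0.2], [0.3, -0.1]]
gland [443.9 -38.1] 0.0 [[-0.9, -0.4], [0.7, -0.3]]
```

View pics/ov.png

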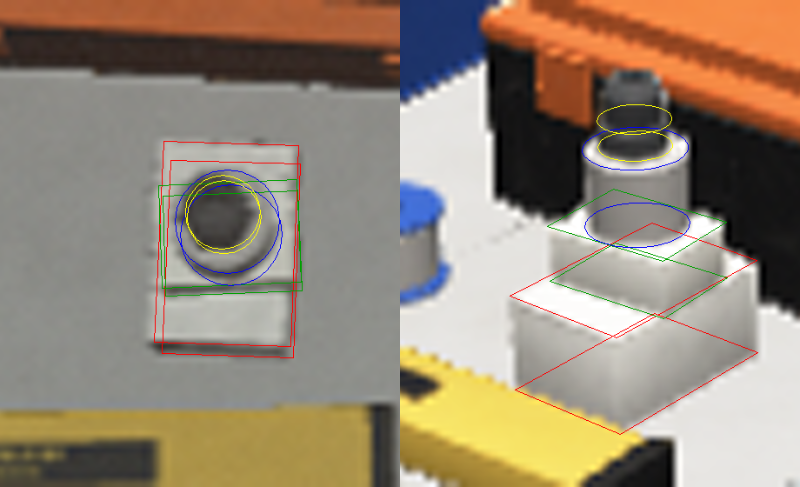

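The swapped fit agrees with both views: the pile stands at about (0.443, -0.038), and I'll confirm the small carton once it is bare. Moving now, starting with turning the closing axis to 60° for the gland's flats.

Call:
{"op": "servo_tool", "data": {"motion": [-0.4,-0.2,0,0,0,1,0,-0.8,-0.4,0,0,0,1,0]}}

```text
t: 1.45
eef_pos: [0.1694, 0.6391, 0.3038]
tool_rot: [-0.0, 0.262, 0.965, 0.0]
contact_force: [1.1, -0.2, 0.2]
gripper_width: 1.007
grasp_force: 0.0
```

Call:
{"op": "servo_tool", "data": {"motion": [-0.9,-0.5,0,0,0,0,0,-0.9,-0.5,0,0,0,0,0,-0.9,-0.5,0,0,0,0,0,-0.9,-0.5,0,0,0,0,0,-0.9,-0.5,0,0,0,0,0]}}

```text
t: 2.08
eef_pos: [0.2235, 0.5492, 0.304]
tool_rot: [-0.0, 0.26, 0.966, 0.0]
contact_force: [0.0, -0.2, 0.2]
gripper_width: 0.995
grasp_force: 0.0
```

Call:
{"op": "servo_tool", "data": {"motion": [-0.9,-0.5,0,0,0,0,0,-0.9,-0.5,0,0,0,0,0,-0.9,-0.5,0,0,0,0,0,-0.9,-0.5,0,0,0,0,0,-0.9,-0.5,0,0,0,0,0]}}

```text
t: 2.7
eef_pos: [0.2762, 0.4609, 0.304]
tool_rot: [-0.0, 0.26, 0.966, 0.0]
contact_force: [-0.2, -0.8, 0.1]
gripper_width: 1.001
grasp_force: 0.0
```

Call:
{"op": "servo_tool", "data": {"motion": [-0.9,-0.5,0,0,0,0,0,-0.9,-0.5,0,0,0,0,0,-0.9,-0.5,0,0,0,0,0,-0.9,-0.5,0,0,0,0,0,-0.9,-0.5,0,0,0,0,0]}}

```text
t: 3.32
eef_pos: [0.3289, 0.3724, 0.3039]
tool_rot: [0.0, 0.26, 0.966, 0.0]
contact_force: [0.3, -0.3, 0.5]
gripper_width: 1.0
grasp_force: 0.0
```

Call:
{"op": "servo_tool", "data": {"motion": [-0.9,-0.5,0,0,0,0,0,-0.9,-0.5,0,0,0,0,0,-0.9,-0.5,0,0,0,0,0,-0.9,-0.5,0,0,0,0,0,-0.9,-0.5,0,0,0,0,0]}}

```text
t: 3.95
eef_pos: [0.3815, 0.284, 0.3039]
tool_rot: [0.0, 0.26, 0.966, 0.0]
contact_force: [-0.7, 0.0, 0.1]
gripper_width: 0.999
grasp_force: 0.0
```

Call:
{"op": "servo_tool", "data": {"motion": [-0.7,-0.7,0,0,0,0,0,-0.6,-0.8,0,0,0,0,0,-0.6,-0.8,0,0,0,0,0,-0.6,-0.8,0,0,0,0,0,-0.6,-0.8,0,0,0,0,0]}}

```text
t: 4.58
eef_pos: [0.3954, 0.1853, 0.3039]
tool_rot: [-0.0, 0.26, 0.966, 0.0]
contact_force: [-0.4, 1.2, 0.4]
gripper_width: 1.0
grasp_force: 0.0
```

Call:
{"op": "servo_tool", "data": {"motion": [-0.6,-0.8,0,0,0,0,0,-0.6,-0.8,0,0,0,0,0,-0.6,-0.8,0,0,0,0,0,-0.6,-0.8,0,0,0,0,0,-0.6,-0.8,0,0,0,0,0]}}

```text
t: 5.2
eef_pos: [0.4071, 0.086, 0.3039]
tool_rot: [0.0, 0.26, 0.966, 0.0]
contact_force: [0.7, -0.2, -0.5]
gripper_width: 0.999
grasp_force: 0.0
```

Call:
{"op": "servo_tool", "data": {"motion": [-0.94,-0.9,0,0,0,0,0,-0.94,-0.9,0,0,0,0,0,-0.94,-0.9,0,0,0,0,0,-0.94,-0.9,0,0,0,0,0,-0.92,-0.9,0,0,0,0,0]}}

```text
t: 5.82
eef_pos: [0.4429, -0.0389, 0.304]
tool_rot: [0.0, 0.26, 0.966, 0.0]
contact_force: [0.4, 0.4, 0.1]
gripper_width: 1.004
grasp_force: 0.0
```

Call:
{"op": "servo_tool", "data": {"motion": [0,0,0.8,0,0,0,0,0,0,1,0,0,0,0,0,0,0.5,0,0,0,0,0,0,0,0,0,0,0]}}

```text
t: 6.32
eef_pos: [0.4425, -0.0378, 0.2575]
tool_rot: [-0.001, 0.26, 0.966, -0.0]
contact_force: [-1.1, 0.1, -0.2]
gripper_width: 0.994
grasp_force: 0.0
```

```bash
cat > go.py <<'E'
# usage: go.py x y z closing_deg -> tool-axis units (yaw turn az units, then shift units in final axes)
import sys,numpy as np
from station import bot
from scipy.spatial.transform import Rotation as R
o=bot.get_obs();q=o['tool_rot'];r=R.from_quat([q[1],q[2],q[3],q[0]])
y=r.apply([0,1,0]);a=np.degrees(np.arctan2(y[1],y[0]))
g=[float(v) for v in sys.argv[1:]]
d=np.array(g[:3])-o['eef_pos'];b=g[3] if len(g)>3 else a
t=np.radians(b);X=np.array([-np.sin(t),np.cos(t)]) ;X=np.array([np.sin(t)*-1,np.cos(t)]);Y=np.array([np.cos(t),np.sin(t)])
print('t',round(o['t'],2),'pos',o['eef_pos'].round(4),'closing',a.round(1),'q7',o['q'][6].round(2),'F',o['contact_force'].round(1),'w',round(float(o['gripper_width'])*85,1))
print('az units',((-(b-a)+180)%360-180)*np.pi/180/.15,'shift units',(np.array([X@d[:2],Y@d[:2],-d[2]])/.02).round(2))
E
python3 go.py .4435 -.0385 .187; python3 - <<'E'
from h import *
im=bot.read_camera('scene');print(bot.get_obs()['q'].round(2))
cv2.imwrite('pics/a1.png',cv2.resize(im[120:230,190:320,::-1],None,fx=5,fy=5,interpolation=cv2.INTER_CUBIC))
E
```

```text
t 6.33 pos [ 0.4425 -0.0378  0.2575] closing 59.9 q7 1.12 F [-1.1  0.1 -0.2] w 84.5
az units 0.0 shift units [-0.06 -0.01  3.53]
[-0.57  0.16  0.58  2.16 -0.12  0.85  1.12]
```

View pics/a1.png

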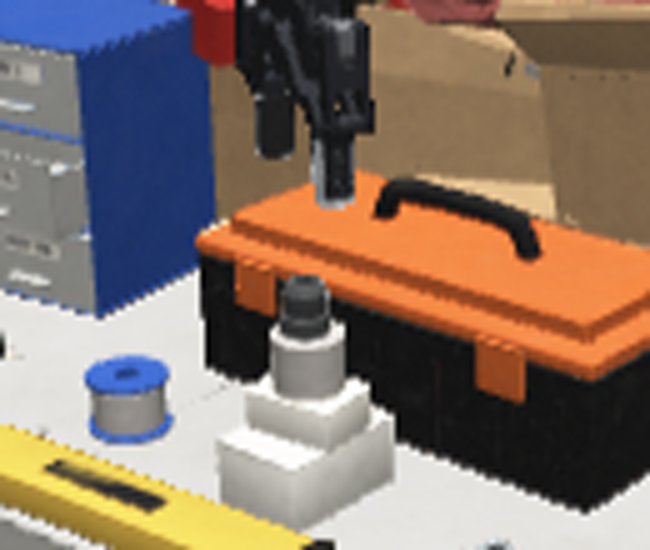

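The open fingers, at (275,155) and (335,205), straddle the gland at (303,300). Descend, then close gently.

Call:
{"op": "servo_tool", "data": {"motion": [0,0,1,0,0,0,0,0,0,1,0,0,0,0,0,0,1,0,0,0,0,0,0,0.5,0,0,0,0,0,0,0,0,0,0,0]}}

```text
t: 7.0
eef_pos: [0.443, -0.0376, 0.188]
tool_rot: [-0.0, 0.26, 0.966, -0.0]
contact_force: [0.6, -0.4, -0.3]
gripper_width: 1.0
grasp_force: 0.0
```

Call:
{"op": "servo_tool", "data": {"motion": [0,0,0,0,0,0,0.5,0,0,0,0,0,0,0.6,0,0,0,0,0,0,1,0,0,0,0,0,0,1,0,0,0,0,0,0,1], "grip_force": 25}}

```text
t: 7.62
eef_pos: [0.4432, -0.0375, 0.1883]
tool_rot: [0.0, 0.26, 0.966, 0.0]
contact_force: [-1.1, 0.5, 5.7]
gripper_width: 0.305
grasp_force: 24.4
```

Gripped at 26 mm with 24 N. Lift, then carry to the hex tray at (0.5335, -0.2765).

Call:
{"op": "servo_tool", "data": {"motion": [0,0,-0.5,0,0,0,1,0,0,-1,0,0,0,1,0,0,-1,0,0,0,1,0,0,-1,0,0,0,1,0,0,-0.5,0,0,0,1]}}

```text
t: 8.25
eef_pos: [0.4432, -0.0376, 0.2691]
tool_rot: [0.001, 0.26, 0.966, 0.0]
contact_force: [-0.5, 0.6, -0.3]
gripper_width: 0.303
grasp_force: 24.7
```

Call:
{"op": "servo_tool", "data": {"motion": [-0.98,-0.81,0,0,0,0,1,-0.98,-0.81,0,0,0,0,1,-0.98,-0.81,0,0,0,0,1,-0.98,-0.81,0,0,0,0,1,-0.98,-0.81,0,0,0,0,1]}}

```text
t: 8.88
eef_pos: [0.4871, -0.1574, 0.2677]
tool_rot: [-0.0, 0.26, 0.966, -0.0]
contact_force: [0.2, -0.2, -0.4]
gripper_width: 0.307
grasp_force: 24.7
```

Call:
{"op": "servo_tool", "data": {"motion": [-0.98,-0.81,0,0,0,0,1,-0.98,-0.81,0,0,0,0,1,-0.98,-0.81,0,0,0,0,1,-0.98,-0.81,0,0,0,0,1,-0.98,-0.81,0,0,0,0,1]}}

```text
t: 9.5
eef_pos: [0.5312, -0.2765, 0.2675]
tool_rot: [-0.0, 0.26, 0.966, 0.0]
contact_force: [0.5, 0.2, -0.1]
gripper_width: 0.307
grasp_force: 24.7
```

Call:
{"op": "servo_tool", "data": {"motion": [0,0,1,0,0,0,1,0,0,1,0,0,0,1,0,0,1,0,0,0,1,0,0,1,0,0,0,1,0,0,0.5,0,0,0,1]}}

```text
t: 10.12
eef_pos: [0.5307, -0.2754, 0.1762]
tool_rot: [-0.001, 0.26, 0.966, 0.0]
contact_force: [-0.1, 0.4, 0.4]
gripper_width: 0.305
grasp_force: 24.7
```

```bash
python3 go.py .5335 -.2765 .087; python3 - <<'E'
from h import *
a=bot.read_camera('scene')[150:270,270:390,::-1];b=bot.read_camera('top')[140:260,190:310,::-1]
cv2.imwrite('pics/a2.png',cv2.resize(np.hstack([a,b]),(800,400),interpolation=cv2.INTER_CUBIC))
E
```

```text
t 10.12 pos [ 0.5307 -0.2754  0.1762] closing 59.9 q7 1.78 F [-0.1  0.4  0.4] w 25.9
az units 0.0 shift units [-0.15  0.03  4.46]
```

View pics/a2.png

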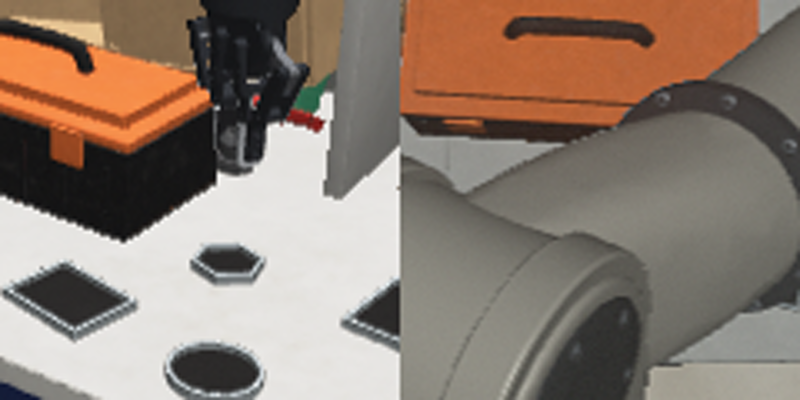

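The gland is in the fingers at (240,165), above the hex tray at (228,262). The top view is blocked by the arm. Lower to the floor, slowing at the end.

Call:
{"op": "servo_tool", "data": {"motion": [-0.15,0.03,1,0,0,0,1,0,0,1,0,0,0,1,0,0,1,0,0,0,1,0,0,0.8,0,0,0,1,0,0,0.3,0,0,0,1]}}

```text
t: 10.85
eef_pos: [0.5334, -0.2768, 0.0944]
tool_rot: [-0.001, 0.26, 0.966, 0.0]
contact_force: [0.6, 0.8, -0.7]
gripper_width: 0.307
grasp_force: 24.7
```

Call:
{"op": "servo_tool", "data": {"motion": [0,0,0.15,0,0,0,1,0,0,0.1,0,0,0,1,0,0,0,0,0,0,1]}}

```text
t: 11.22
eef_pos: [0.5343, -0.277, 0.0912]
tool_rot: [0.0, 0.26, 0.966, 0.0]
contact_force: [-0.3, 0.5, -0.2]
gripper_width: 0.306
grasp_force: 24.7
```

Call:
{"op": "servo_tool", "data": {"motion": [0,0,0.15,0,0,0,1,0,0,0,0,0,0,1]}}

```text
t: 11.48
eef_pos: [0.534, -0.2769, 0.0878]
tool_rot: [-0.0, 0.26, 0.966, 0.0]
contact_force: [0.3, 1.0, -0.1]
gripper_width: 0.31
grasp_force: 24.7
```

Call:
{"op": "servo_tool", "data": {"motion": [0,0,0.08,0,0,0,1,0,0,0,0,0,0,1]}}

```text
t: 11.72
eef_pos: [0.5342, -0.277, 0.0865]
tool_rot: [0.0, 0.26, 0.966, 0.0]
contact_force: [-0.4, 0.8, 1.8]
gripper_width: 0.305
grasp_force: 24.9
```

Call:
{"op": "servo_tool", "data": {"motion": [0,0,0.04,0,0,0,1,0,0,0,0,0,0,1]}}

```text
t: 11.98
eef_pos: [0.5342, -0.2771, 0.0864]
tool_rot: [0.0, 0.26, 0.966, 0.0]
contact_force: [-2.0, 1.1, 10.3]
gripper_width: 0.31
grasp_force: 25.8
```

Call:
{"op": "servo_tool", "data": {"motion": [0,0,0,0,0,0,0.55,0,0,0,0,0,0,0.4,0,0,0,0,0,0,0,0,0,0,0,0,0,0]}}

```text
t: 12.48
eef_pos: [0.534, -0.2769, 0.0854]
tool_rot: [-0.0, 0.26, 0.966, -0.0]
contact_force: [1.1, 0.7, -0.2]
gripper_width: 0.984
grasp_force: 0.0
```

Call:
{"op": "servo_tool", "data": {"motion": [0,0,-0.5,0,0,0,0,0,0,-1,0,0,0,0,0,0,-1,0,0,0,0,0,0,-1,0,0,0,0,0,0,-1,0,0,0,0]}}

```text
t: 13.1
eef_pos: [0.5342, -0.277, 0.1774]
tool_rot: [0.0, 0.26, 0.966, 0.0]
contact_force: [1.4, 0.2, 0.1]
gripper_width: 0.996
grasp_force: 0.0
```

```bash
python3 go.py .442 -.039 .27 90; python3 - <<'E'
from h import *
a=bot.read_camera('scene')
bot.read_camera('top')
for n in('gland','bush','small_carton'):print(n,[(d['uv'],round(d['p'],2)) for d in bot.boxes_of('scene',n)[:2]])
print(proj('scene',[.534,-.2765,.02]))
cv2.imwrite('pics/a3.png',cv2.resize(np.hstack([a[195:265,295:385],a[160:230,205:295]])[:,:,::-1],(800,311),interpolation=cv2.INTER_CUBIC))
E
```

```text
t 13.1 pos [ 0.5342 -0.277   0.1774] closing 59.9 q7 1.78 F [1.4 0.2 0.1] w 84.6
az units -3.5050378809230516 shift units [ 4.61 11.9  -4.63]
gland [([335.9, 233.3], 0.72), ([338.9, 226.0], 0.52)]
bush [([249.9, 193.7], 0.5)]
small_carton [([254.7, 203.1], 0.72)]
[[338.45224725 223.05123474]]
```

View pics/a3.png

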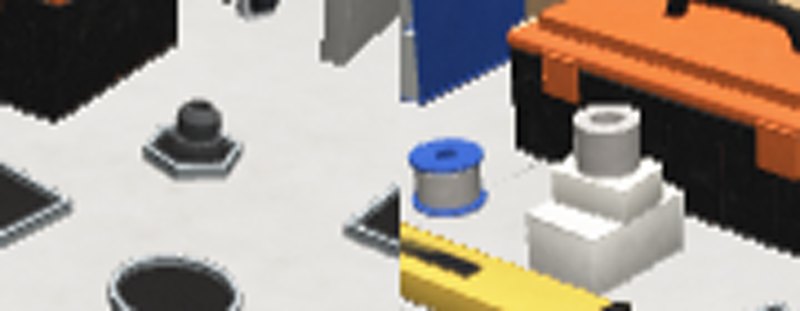

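The gland stands upright inside the hex tray at (197,130); the bush and cartons are undisturbed. Back to the pile with closing axis along y.

Call:
{"op": "servo_tool", "data": {"motion": [0,0,-1,0,0,-0.88,0,0,0,-1,0,0,-0.88,0,0,0,-1,0,0,-0.88,0,0,0,-1,0,0,-0.88,0]}}

```text
t: 13.85
eef_pos: [0.5336, -0.2767, 0.2549]
tool_rot: [-0.001, -0.003, 1.0, 0.0]
contact_force: [1.1, -0.1, -0.2]
gripper_width: 0.998
grasp_force: 0.0
```

Call:
{"op": "servo_tool", "data": {"motion": [0.38,1,0,0,0,0,0,0.38,1,0,0,0,0,0,0.38,1,0,0,0,0,0,0.38,1,0,0,0,0,0,0.38,1,0,0,0,0,0]}}

```text
t: 14.48
eef_pos: [0.4949, -0.1755, 0.2545]
tool_rot: [-0.001, -0.001, 1.0, 0.0]
contact_force: [0.4, 0.3, 0.3]
gripper_width: 1.0
grasp_force: 0.0
```

Call:
{"op": "servo_tool", "data": {"motion": [0.38,1,0,0,0,0,0,0.38,1,0,0,0,0,0,0.38,1,0,0,0,0,0,0.38,1,0,0,0,0,0,0.38,1,0,0,0,0,0]}}

```text
t: 15.1
eef_pos: [0.4565, -0.0758, 0.2547]
tool_rot: [-0.001, -0.001, 1.0, 0.0]
contact_force: [-0.3, 0.5, 0.4]
gripper_width: 0.998
grasp_force: 0.0
```

Call:
{"op": "servo_tool", "data": {"motion": [0.38,1,0,0,0,0,0,0.38,0.9,0,0,0,0,0,0,0,0,0,0,0,0]}}

```text
t: 15.48
eef_pos: [0.4412, -0.0376, 0.2548]
tool_rot: [-0.001, -0.003, 1.0, 0.0]
contact_force: [0.1, -0.1, 1.0]
gripper_width: 1.0
grasp_force: 0.0
```

```bash
python3 go.py .442 -.0385 .151 90
```

```text
t 15.47 pos [ 0.4412 -0.0376  0.2548] closing 90.3 q7 1.62 F [ 0.1 -0.1  1. ] w 85.0
az units 0.03589109491202568 shift units [-0.04 -0.04  5.19]
```

Call:
{"op": "servo_tool", "data": {"motion": [-0.04,-0.04,1,0,0,0,0,0,0,1,0,0,0,0,0,0,1,0,0,0,0,0,0,1,0,0,0,0,0,0,0.8,0,0,0,0]}}

```text
t: 16.1
eef_pos: [0.4429, -0.0406, 0.1584]
tool_rot: [-0.001, -0.001, 1.0, -0.0]
contact_force: [-0.4, -0.1, -0.5]
gripper_width: 0.998
grasp_force: 0.0
```

Call:
{"op": "servo_tool", "data": {"motion": [0,0,0.39,0,0,0,0,0,0,0,0,0,0,0.3,0,0,0,0,0,0,0.4,0,0,0,0,0,0,1,0,0,0,0,0,0,1], "grip_force": 50}}

```text
t: 16.73
eef_pos: [0.4436, -0.0394, 0.1525]
tool_rot: [0.001, -0.001, 1.0, 0.001]
contact_force: [-1.1, 2.1, 5.8]
gripper_width: 0.495
grasp_force: 50.2
```

Call:
{"op": "servo_tool", "data": {"motion": [0,0,0,0,0,0,1,0,0,0,0,0,0,1]}}

```text
t: 16.98
eef_pos: [0.4436, -0.0394, 0.1525]
tool_rot: [0.001, -0.001, 1.0, 0.001]
contact_force: [-1.3, 3.7, 6.2]
gripper_width: 0.495
grasp_force: 50.2
```

Gripped at 42 mm with 50 N. Lift and carry to the round tray at (0.385, -0.340).

Call:
{"op": "servo_tool", "data": {"motion": [0,0,-0.3,0,0,0,1,0,0,-0.7,0,0,0,1,0,0,-1,0,0,0,1,0,0,-1,0,0,0,1,0,0,0,0,0,0,1]}}

```text
t: 17.6
eef_pos: [0.444, -0.0401, 0.2133]
tool_rot: [0.002, -0.001, 1.0, 0.0]
contact_force: [0.0, 0.3, -5.1]
gripper_width: 0.493
grasp_force: 51.4
```

Call:
{"op": "servo_tool", "data": {"motion": [0.1,-0.5,0,0,0,0,1,0.19,-0.97,0,0,0,0,1,0.19,-0.97,0,0,0,0,1,0.19,-0.97,0,0,0,0,1,0.19,-0.97,0,0,0,0,1]}}

```text
t: 18.23
eef_pos: [0.425, -0.1289, 0.2108]
tool_rot: [-0.001, -0.001, 1.0, -0.0]
contact_force: [-0.2, 0.4, -4.0]
gripper_width: 0.492
grasp_force: 51.4
```

Call:
{"op": "servo_tool", "data": {"motion": [0.19,-0.97,0,0,0,0,1,0.19,-0.97,0,0,0,0,1,0.19,-0.97,0,0,0,0,1,0.19,-0.97,0,0,0,0,1,0.19,-0.97,0,0,0,0,1]}}

```text
t: 18.85
eef_pos: [0.4061, -0.2257, 0.2107]
tool_rot: [-0.001, -0.001, 1.0, 0.0]
contact_force: [0.6, 0.4, -3.6]
gripper_width: 0.488
grasp_force: 51.4
```

Call:
{"op": "servo_tool", "data": {"motion": [0.19,-0.97,0,0,0,0,1,0.19,-0.97,0,0,0,0,1,0.19,-0.97,0,0,0,0,1,0.19,-0.97,0,0,0,0,1,0.19,-0.97,0,0,0,0,1]}}

```text
t: 19.48
eef_pos: [0.3872, -0.3226, 0.2106]
tool_rot: [-0.001, -0.001, 1.0, 0.0]
contact_force: [0.6, 0.4, -3.3]
gripper_width: 0.491
grasp_force: 51.4
```

Call:
{"op": "servo_tool", "data": {"motion": [0.19,-0.9,0,0,0,0,1,0,0,0,0,0,0,1]}}

```text
t: 19.73
eef_pos: [0.3832, -0.3412, 0.2109]
tool_rot: [-0.001, 0.001, 1.0, -0.0]
contact_force: [-0.2, 0.2, -4.7]
gripper_width: 0.495
grasp_force: 51.5
```

```bash
python3 go.py .385 -.34 .0855; python3 - <<'E'
from h import *
a=bot.read_camera('scene');bot.read_camera('top')
for n in('bush','small_carton','large_carton'):print(n,[[(d['uv'],round(d['p'],2)) for d in bot.boxes_of(c,n)[:2]] for c in('scene','top')])
cv2.imwrite('pics/a4.png',cv2.resize(np.hstack([a[150:270,280:390],a[155:235,205:279].repeat(1,0)[:80] if 0 else cv2.resize(a[165:235,215:279],(110,120),interpolation=cv2.INTER_CUBIC)])[:,:,::-1],(800,436),interpolation=cv2.INTER_CUBIC))
E
```

```text
t 19.73 pos [ 0.3832 -0.3412  0.2109] closing 89.9 q7 2.42 F [-0.2  0.2 -4.7] w 42.0
az units 0.0 shift units [-0.09  0.06  6.27]
bush [[([338.4, 211.0], 0.68)], [([141.2, 209.0], 0.41)]]
small_carton [[([252.0, 199.7], 0.91)], [([247.0, 206.0], 0.82)]]
large_carton [[([400.4, 251.0], 0.67), ([248.6, 214.7], 0.64)], [([246.4, 214.5], 0.56)]]
```

View pics/a4.png

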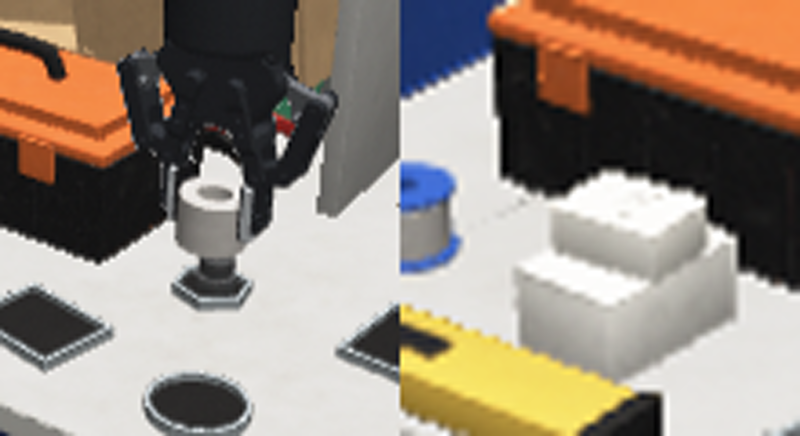

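The bush hangs level above the round tray at (197,405), and the bare small carton is clearly long along y. Lower the bush.

Call:
{"op": "servo_tool", "data": {"motion": [-0.09,0.06,1,0,0,0,1,0,0,1,0,0,0,1,0,0,1,0,0,0,1,0,0,1,0,0,0,1,0,0,1,0,0,0,1]}}

```text
t: 20.75
eef_pos: [0.387, -0.3383, 0.1112]
tool_rot: [0.0, -0.001, 1.0, -0.0]
contact_force: [0.5, -0.0, -3.5]
gripper_width: 0.493
grasp_force: 51.5
```

Call:
{"op": "servo_tool", "data": {"motion": [0,0,0.7,0,0,0,1,0,0,0.2,0,0,0,1,0,0,0,0,0,0,1]}}

```text
t: 21.12
eef_pos: [0.3867, -0.3386, 0.0938]
tool_rot: [0.0, -0.001, 1.0, -0.0]
contact_force: [0.3, 0.1, -3.8]
gripper_width: 0.492
grasp_force: 51.5
```

```bash
python3 go.py .385 -.34 .0855; python3 - <<'E'
from h import *
a=bot.read_camera('scene')[165:235,210:290];b=bot.read_camera('top')[172:242,207:287]
cv2.imwrite('pics/a5.png',cv2.resize(np.hstack([b,a])[:,:,::-1],(800,350),interpolation=cv2.INTER_CUBIC))
E
```

```text
t 21.12 pos [ 0.3867 -0.3386  0.0938] closing 90.1 q7 2.55 F [ 0.3  0.1 -3.8] w 41.8
az units 0.0 shift units [ 0.09 -0.07  0.42]
```

View pics/a5.png

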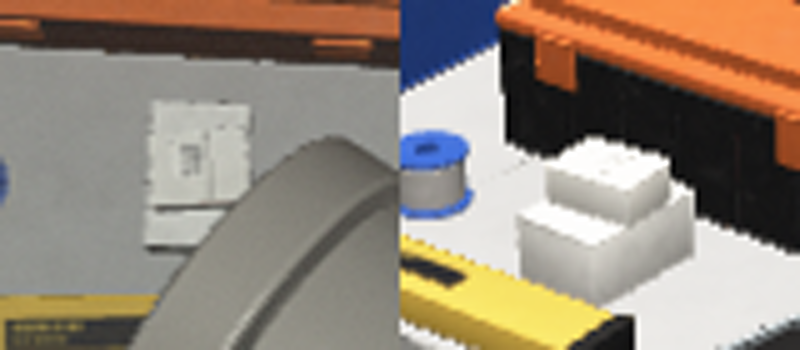

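The top view is now mostly arm; its visible part shows the small carton's label and near edge, roughly centred on the large one. Finish setting the bush down.

Call:
{"op": "servo_tool", "data": {"motion": [0.09,-0.07,0.25,0,0,0,1,0,0,0,0,0,0,1]}}

```text
t: 21.48
eef_pos: [0.3845, -0.34, 0.0886]
tool_rot: [-0.0, -0.001, 1.0, 0.0]
contact_force: [0.3, 1.0, -3.8]
gripper_width: 0.495
grasp_force: 51.5
```

Call:
{"op": "servo_tool", "data": {"motion": [0,0,0.12,0,0,0,1,0,0,0,0,0,0,1]}}

```text
t: 21.72
eef_pos: [0.3847, -0.3398, 0.0861]
tool_rot: [-0.0, -0.001, 1.0, 0.0]
contact_force: [-0.5, 0.3, -4.2]
gripper_width: 0.491
grasp_force: 51.5
```

Call:
{"op": "servo_tool", "data": {"motion": [0,0,0.06,0,0,0,1,0,0,0,0,0,0,1]}}

```text
t: 21.98
eef_pos: [0.3849, -0.34, 0.0854]
tool_rot: [0.0, -0.001, 1.0, 0.0]
contact_force: [-0.7, 1.0, 2.8]
gripper_width: 0.49
grasp_force: 51.9
```

Call:
{"op": "servo_tool", "data": {"motion": [0,0,0,0,0,0,0.4,0,0,0,0,0,0,0.2,0,0,0,0,0,0,0,0,0,0,0,0,0,0]}}

```text
t: 22.48
eef_pos: [0.3849, -0.3399, 0.0851]
tool_rot: [0.0, -0.001, 1.0, -0.0]
contact_force: [-0.1, 0.3, 0.2]
gripper_width: 1.0
grasp_force: 0.0
```

Call:
{"op": "servo_tool", "data": {"motion": [0,0,-0.5,0,0,0,0,0,0,-1,0,0,0,0,0,0,-1,0,0,0,0,0,0,-1,0,0,0,0,0,0,-1,0,0,0,0]}}

```text
t: 23.1
eef_pos: [0.3847, -0.34, 0.1764]
tool_rot: [0.0, -0.001, 1.0, -0.0]
contact_force: [-0.4, -0.5, -0.6]
gripper_width: 0.997
grasp_force: 0.0
```

```bash
cat > small.py <<'E'
from h import *
from scipy.optimize import least_squares
import sys
# brightness of white top vs. rest: fit top-face quad in top view
im=bot.read_camera('top')[172:242,207:287]
sc=bot.read_camera('scene')[165:235,210:290]
cv2.imwrite('pics/a6.png',cv2.resize(np.hstack([im,sc])[:,:,::-1],(800,350),interpolation=cv2.INTER_CUBIC))
np.set_printoptions(linewidth=250)
print(im[18:56,26:54].mean(2).astype(int))
E
python3 small.py; python3 go.py .442 -.039 .22 90
```

```text
[[145 144 147 ... 146 146 147]
 [145 149 147 ... 145 146 147]
 [147 148 148 ... 148 148 147]
 ...
 [148 147 146 ... 149 150 149]
 [148 148 147 ... 147 148 148]
 [149 148 147 ... 147 146 148]]
t 23.2 pos [ 0.3857 -0.3408  0.1774] closing 90.1 q7 2.47 F [ 1.2 -0.3 -0.5] w 85.1
az units 0.01305053582772664 shift units [-2.82 15.09 -2.13]
```

View pics/a6.png

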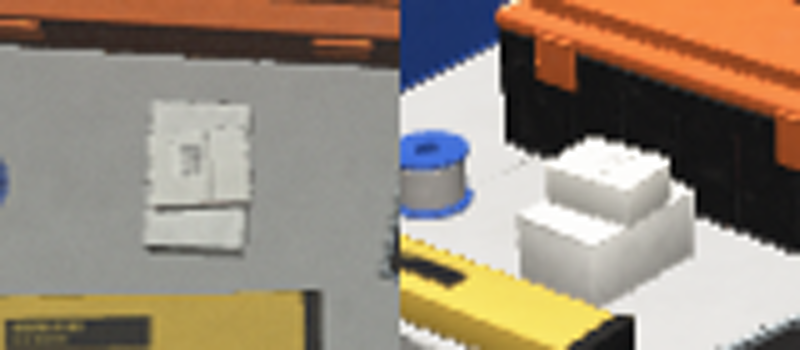

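Both views confirm it: the small carton's near edge spans (150,209) to (252,203) in the left crop, about 60 mm along y, and its back edge at row 128 gives about 45 mm along x; yaw is about +2.5°. Gripping the 60 mm side along y at closing angle 92.5°.

Call:
{"op": "servo_tool", "data": {"motion": [0,0,-1,0,0,-0.28,0,0,0,-0.7,0,0,0,0,-0.23,1,0,0,0,0,0,-0.23,1,0,0,0,0,0,-0.23,1,0,0,0,0,0]}}

```text
t: 23.82
eef_pos: [0.3959, -0.2787, 0.209]
tool_rot: [-0.0, -0.021, 1.0, 0.0]
contact_force: [-0.0, -0.3, -1.1]
gripper_width: 1.002
grasp_force: 0.0
```

Call:
{"op": "servo_tool", "data": {"motion": [-0.23,1,0,0,0,0,0,-0.23,1,0,0,0,0,0,-0.23,1,0,0,0,0,0,-0.23,1,0,0,0,0,0,-0.23,1,0,0,0,0,0]}}

```text
t: 24.45
eef_pos: [0.4145, -0.1777, 0.209]
tool_rot: [-0.0, -0.022, 1.0, 0.0]
contact_force: [0.4, 0.3, 0.1]
gripper_width: 1.002
grasp_force: 0.0
```

Call:
{"op": "servo_tool", "data": {"motion": [-0.23,1,0,0,0,0,0,-0.23,1,0,0,0,0,0,-0.23,1,0,0,0,0,0,-0.23,1,0,0,0,0,0,-0.23,1,0,0,0,0,0]}}

```text
t: 25.08
eef_pos: [0.433, -0.0769, 0.209]
tool_rot: [-0.0, -0.022, 1.0, 0.0]
contact_force: [0.1, 0.4, -0.3]
gripper_width: 0.997
grasp_force: 0.0
```

Call:
{"op": "servo_tool", "data": {"motion": [-0.23,0.9,0,0,0,0,0,-0.2,0.9,0,0,0,0,0,0,0,0,0,0,0,0]}}

```text
t: 25.45
eef_pos: [0.4402, -0.0402, 0.209]
tool_rot: [-0.0, -0.023, 1.0, 0.0]
contact_force: [-0.3, -0.6, 0.5]
gripper_width: 1.0
grasp_force: 0.0
```

```bash
python3 - <<'E'
from h import *
print('small ctr top',plane('top',[(247.2,205.5),(247,206)],.071).round(4).tolist(),'scene',plane('scene',[(252,199.7)],.065).round(4).tolist())
print('front edge',plane('top',[(207+150/5,172+208/5),(207+252/5,172+203/5)],.071).round(4).tolist())
E
python3 go.py .442 -.039 .121 92.5
```

```text
small ctr top [[0.4413, -0.0395], [0.4398, -0.0389]] scene [[0.438, -0.0458]]
front edge [[0.417, -0.0089], [0.4194, -0.0701]]
t 25.45 pos [ 0.4402 -0.0402  0.209 ] closing 92.6 q7 1.72 F [-0.3 -0.6  0.5] w 85.0
az units 0.01616636440292267 shift units [-0.09  0.05  4.4 ]
```

Call:
{"op": "servo_tool", "data": {"motion": [-0.05,0.04,1,0,0,0,0,0,0,1,0,0,0,0,0,0,1,0,0,0,0,0,0,1,0,0,0,0,0,0,0.4,0,0,0,0]}}

```text
t: 26.08
eef_pos: [0.4404, -0.0413, 0.1203]
tool_rot: [-0.001, -0.021, 1.0, -0.0]
contact_force: [-0.4, -0.6, -0.1]
gripper_width: 0.999
grasp_force: 0.0
```

Call:
{"op": "servo_tool", "data": {"motion": [0,0,0,0,0,0,0,0,0,0,0,0,0,0.15,0,0,0,0,0,0,0.25,0,0,0,0,0,0,1,0,0,0,0,0,0,1], "grip_force": 30}}

```text
t: 26.7
eef_pos: [0.4414, -0.0402, 0.1218]
tool_rot: [0.001, -0.022, 1.0, 0.0]
contact_force: [-0.7, 0.6, 6.5]
gripper_width: 0.697
grasp_force: 31.8
```

Call:
{"op": "servo_tool", "data": {"motion": [0,0,0,0,0,0,1,0,0,0,0,0,0,1]}}

```text
t: 26.95
eef_pos: [0.4414, -0.0402, 0.1218]
tool_rot: [0.001, -0.022, 1.0, 0.0]
contact_force: [-1.7, 0.5, 6.4]
gripper_width: 0.696
grasp_force: 31.8
```

59 mm grip matches the 60 mm side. Lift, turn 16° and carry to the small tray at (0.409, -0.198).

Call:
{"op": "servo_tool", "data": {"motion": [0,0,-0.3,0,0,0,1,0,0,-0.7,0,0,0,1,0,0,-1,0,0,0,1,0,0,-1,0,0,0.93,1,0,0,0,0,0,0.93,1]}}

```text
t: 27.58
eef_pos: [0.442, -0.0404, 0.1833]
tool_rot: [0.002, 0.12, 0.993, 0.001]
contact_force: [0.4, 0.4, -0.9]
gripper_width: 0.697
grasp_force: 33.2
```

Call:
{"op": "servo_tool", "data": {"motion": [0,-0.5,0,0,0,0,1,-0.03,-0.95,0,0,0,0,1,-0.03,-0.95,0,0,0,0,1,-0.03,-0.95,0,0,0,0,1,-0.03,-0.95,0,0,0,0,1]}}

```text
t: 28.2
eef_pos: [0.4226, -0.1258, 0.1812]
tool_rot: [-0.0, 0.116, 0.993, -0.0]
contact_force: [0.1, -0.2, -1.1]
gripper_width: 0.69
grasp_force: 33.1
```

Call:
{"op": "servo_tool", "data": {"motion": [-0.03,-0.95,0,0,0,0,1,-0.03,-0.95,0,0,0,0,1,-0.03,-0.95,0,0,0,0,1,-0.03,-0.9,0,0,0,0,1,0,0,0,0,0,0,1]}}

```text
t: 28.82
eef_pos: [0.4074, -0.1996, 0.1812]
tool_rot: [-0.0, 0.118, 0.993, -0.0]
contact_force: [-0.2, 0.4, -1.0]
gripper_width: 0.695
grasp_force: 33.1
```

```bash
python3 go.py .409 -.198 .081 76.5
```

```text
t 28.82 pos [ 0.4074 -0.1996  0.1812] closing 76.5 q7 1.91 F [-0.2  0.4 -1. ] w 59.1
az units -0.0009081244340648417 shift units [-0.06  0.1   5.01]
```

Call:
{"op": "servo_tool", "data": {"motion": [-0.06,0.1,1,0,0,0,1,0,0,1,0,0,0,1,0,0,1,0,0,0,1,0,0,1,0,0,0,1,0,0,0.6,0,0,0,1]}}

```text
t: 29.45
eef_pos: [0.4096, -0.1956, 0.0883]
tool_rot: [-0.001, 0.116, 0.993, 0.0]
contact_force: [0.8, -0.2, -0.1]
gripper_width: 0.694
grasp_force: 33.2
```

Call:
{"op": "servo_tool", "data": {"motion": [0,0,0.1,0,0,0,1,0,0,0,0,0,0,1]}}

```text
t: 29.7
eef_pos: [0.4101, -0.1964, 0.0874]
tool_rot: [0.0, 0.117, 0.993, 0.0]
contact_force: [1.2, -1.2, 0.5]
gripper_width: 0.697
grasp_force: 33.2
```

```bash
python3 go.py .409 -.198 .081 76.5
```

```text
t 29.7 pos [ 0.4101 -0.1964  0.0874] closing 76.6 q7 2.05 F [ 1.2 -1.2  0.5] w 59.2
az units 0.008031818877971423 shift units [ 0.03 -0.09  0.32]
```

Call:
{"op": "servo_tool", "data": {"motion": [0.03,-0.08,0.15,0,0,0,1,0,0,0,0,0,0,1]}}

```text
t: 29.95
eef_pos: [0.4089, -0.1979, 0.0843]
tool_rot: [0.0, 0.117, 0.993, -0.0]
contact_force: [-0.3, -0.7, -1.4]
gripper_width: 0.693
grasp_force: 33.2
```

Call:
{"op": "servo_tool", "data": {"motion": [0,0,0.12,0,0,0,1,0,0,0,0,0,0,1]}}

```text
t: 30.2
eef_pos: [0.4088, -0.1977, 0.0816]
tool_rot: [-0.0, 0.117, 0.993, 0.0]
contact_force: [0.3, 0.3, 0.4]
gripper_width: 0.696
grasp_force: 33.2
```

Call:
{"op": "servo_tool", "data": {"motion": [0,0,0.05,0,0,0,1,0,0,0,0,0,0,1]}}

```text
t: 30.45
eef_pos: [0.4089, -0.1978, 0.0808]
tool_rot: [0.0, 0.117, 0.993, 0.0]
contact_force: [-1.3, 1.1, 3.6]
gripper_width: 0.693
grasp_force: 33.6
```

Call:
{"op": "servo_tool", "data": {"motion": [0,0,0,0,0,0,0.2,0,0,0,0,0,0,0.1,0,0,0,0,0,0,0,0,0,0,0,0,0,0]}}

```text
t: 30.95
eef_pos: [0.4089, -0.1978, 0.0807]
tool_rot: [-0.0, 0.117, 0.993, 0.0]
contact_force: [0.3, -0.7, -0.6]
gripper_width: 1.0
grasp_force: 0.0
```

Call:
{"op": "servo_tool", "data": {"motion": [0,0,-0.5,0,0,0,0,0,0,-1,0,0,0,0,0,0,-1,0,0,0,0,0,0,-1,0,0,0,0,0,0,-1,0,0,0,0]}}

```text
t: 31.58
eef_pos: [0.4088, -0.1978, 0.1719]
tool_rot: [0.0, 0.117, 0.993, 0.0]
contact_force: [1.0, -0.2, 0.0]
gripper_width: 0.998
grasp_force: 0.0
```

```bash
python3 go.py .4425 -.037 .16 87.5; python3 - <<'E'
from h import *
a=bot.read_camera('scene');b=bot.read_camera('top')
cv2.imwrite('pics/a7.png',cv2.resize(np.hstack([b[155:265,205:365],a[165:275,210:370]])[:,:,::-1],(800,275),interpolation=cv2.INTER_CUBIC))
for n in('large_carton','small_carton'):print(n,[[(d['uv'],round(d['p'],2)) for d in bot.boxes_of(c,n)[:2]] for c in('scene','top')])
m=(b.min(2)>170).astype(np.uint8);m[:172]=0;m[242:]=0;m[:,:215]=0;m[:,285:]=0
ct=max(cv2.findContours(m,0,1)[0],key=cv2.contourArea).reshape(-1,2)
r=cv2.minAreaRect(np.float32(plane('top',ct,.045)*1000));print(m.sum(),r)
E
```

```text
t 31.57 pos [ 0.4088 -0.1978  0.1719] closing 76.5 q7 1.93 F [ 1.  -0.2  0. ] w 84.8
az units -1.275974645473361 shift units [-1.33  8.11  0.6 ]
large_carton [[([249.9, 210.6], 0.87)], [([245.8, 207.5], 0.62)]]
small_carton [[([294.4, 234.5], 0.8)], [([136.6, 210.2], 0.49), ([376.6, 178.9], 0.21)]]
493 ((443.4665222167969, -34.52208709716797), (58.529170989990234, 88.0804214477539), 87.0945816040039)
```

View pics/a7.png

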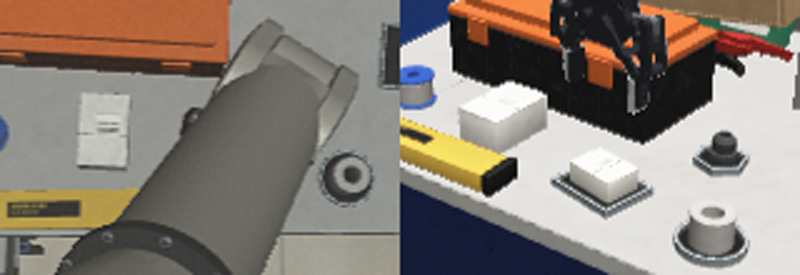

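Gland, bush and small carton all sit in their trays (right view at (725,150), (713,235) and (605,175)). The large carton is alone at about (0.443, -0.036), yaw -2.9°. Go for it.

Call:
{"op": "servo_tool", "data": {"motion": [0,0,-0.2,0,0,-0.63,0,0,0,0,0,0,-0.63,0,-0.16,1,0,0,0,0,0,-0.16,1,0,0,0,0,0,-0.16,1,0,0,0,0,0]}}

```text
t: 32.5
eef_pos: [0.4208, -0.1377, 0.174]
tool_rot: [-0.001, 0.023, 1.0, 0.0]
contact_force: [0.3, -0.8, 0.4]
gripper_width: 1.0
grasp_force: 0.0
```

Call:
{"op": "servo_tool", "data": {"motion": [-0.16,1,0,0,0,0,0,-0.16,1,0,0,0,0,0,-0.16,1,0,0,0,0,0,-0.16,1,0,0,0,0,0,-0.16,1,0,0,0,0,0]}}

```text
t: 33.12
eef_pos: [0.4414, -0.0386, 0.174]
tool_rot: [-0.001, 0.023, 1.0, -0.0]
contact_force: [0.1, 0.4, -0.0]
gripper_width: 1.002
grasp_force: 0.0
```

Call:
{"op": "servo_tool", "data": {"motion": [0,0.1,0,0,0,0,0,0,0,0,0,0,0,0]}}

```text
t: 33.38
eef_pos: [0.4414, -0.0377, 0.1743]
tool_rot: [-0.001, 0.023, 1.0, -0.0]
contact_force: [-0.1, -0.3, -0.2]
gripper_width: 1.004
grasp_force: 0.0
```

```bash
python3 go.py .443 -.036 .0785 87.2
```

```text
t 33.38 pos [ 0.4414 -0.0377  0.1743] closing 87.4 q7 1.69 F [-0.1 -0.3 -0.2] w 85.3
az units 0.018473440207194537 shift units [-0.07  0.09  4.79]
```

Call:
{"op": "servo_tool", "data": {"motion": [-0.07,0.09,1,0,0,0,0,0,0,1,0,0,0,0,0,0,1,0,0,0,0,0,0,1,0,0,0,0,0,0,0.75,0,0,0,0]}}

```text
t: 34.0
eef_pos: [0.443, -0.0364, 0.0788]
tool_rot: [-0.0, 0.024, 1.0, -0.0]
contact_force: [-0.4, -0.5, -0.3]
gripper_width: 1.0
grasp_force: 0.0
```

Call:
{"op": "servo_tool", "data": {"motion": [0,0,0,0,0,0,0,0,0,0,0,0,0,0.15,0,0,0,0,0,0,0.25,0,0,0,0,0,0,1,0,0,0,0,0,0,1], "grip_force": 45}}

```text
t: 34.62
eef_pos: [0.4438, -0.0353, 0.0804]
tool_rot: [0.001, 0.023, 1.0, 0.0]
contact_force: [-0.7, -0.3, 5.0]
gripper_width: 0.7
grasp_force: 48.0
```

Call:
{"op": "servo_tool", "data": {"motion": [0,0,0,0,0,0,1,0,0,0,0,0,0,1]}}

```text
t: 34.88
eef_pos: [0.4438, -0.0353, 0.0804]
tool_rot: [0.001, 0.023, 1.0, 0.0]
contact_force: [-1.7, 0.4, 4.8]
gripper_width: 0.7
grasp_force: 48.0
```

Gripped at 59.5 mm. Lift high, turn -94° and carry to the large tray at (0.538, -0.4505).

Call:
{"op": "servo_tool", "data": {"motion": [0,0,-0.3,0,0,0,1,0,0,-0.7,0,0,0,1,0,0,-1,0,0,0,1,0,0,-1,0,0,0,1,0,0,-1,0,0,0,1]}}

```text
t: 35.5
eef_pos: [0.4433, -0.0354, 0.1612]
tool_rot: [0.0, 0.023, 1.0, 0.0]
contact_force: [-0.3, 0.5, -1.2]
gripper_width: 0.698
grasp_force: 48.9
```

Call:
{"op": "servo_tool", "data": {"motion": [0,0,-1,0,0,0,1,0,0,-1,0,0,0,1,0,0,-1,0,0,0.5,1,0,0,-0.5,0,0,1,1,0,0,0,0,0,1,1]}}

```text
t: 36.12
eef_pos: [0.4436, -0.0355, 0.2313]
tool_rot: [0.001, 0.211, 0.977, 0.001]
contact_force: [0.5, -1.2, -2.3]
gripper_width: 0.692
grasp_force: 48.8
```

Call:
{"op": "servo_tool", "data": {"motion": [0,0,0,0,0,1,1,0,0,0,0,0,1,1,0,0,0,0,0,1,1,0,0,0,0,0,1,1,0,0,0,0,0,1,1]}}

```text
t: 36.75
eef_pos: [0.4431, -0.0354, 0.2304]
tool_rot: [-0.0, 0.555, 0.832, 0.0]
contact_force: [0.5, -0.4, -1.6]
gripper_width: 0.693
grasp_force: 48.8
```

Call:
{"op": "servo_tool", "data": {"motion": [0,0,0,0,0,1,1,0,0,0,0,0,1,1,0,0,0,0,0,1,1,0,0,0,0,0,0.48,1,0,0,0,0,0,0,1]}}

```text
t: 37.38
eef_pos: [0.4431, -0.0353, 0.2302]
tool_rot: [-0.0, 0.749, 0.663, 0.0]
contact_force: [0.5, 0.2, -1.6]
gripper_width: 0.696
grasp_force: 48.8
```

```bash
python3 go.py .538 -.4505 .23 -7;python3 -c "
from station import bot;print(bot.get_obs()['q'].round(2))"
```

```text
t 37.38 pos [ 0.4431 -0.0353  0.2302] closing -7.0 q7 0.11 F [ 0.5  0.2 -1.6] w 59.1
az units 0.005542929821449803 shift units [-2.003e+01  7.240e+00  1.000e-02]
[-0.78  0.25  0.84  2.2  -0.27  0.79  0.11]
```

Call:
{"op": "servo_tool", "data": {"motion": [-0.5,0.2,0,0,0,0,1,-1,0.36,0,0,0,0,1,-1,0.36,0,0,0,0,1,-1,0.36,0,0,0,0,1,-1,0.36,0,0,0,0,1]}}

```text
t: 38.0
eef_pos: [0.465, -0.1302, 0.2299]
tool_rot: [0.0, 0.749, 0.663, 0.0]
contact_force: [0.3, -0.5, -0.9]
gripper_width: 0.696
grasp_force: 48.8
```

Call:
{"op": "servo_tool", "data": {"motion": [-1,0.36,0,0,0,0,1,-1,0.36,0,0,0,0,1,-1,0.36,0,0,0,0,1,-1,0.36,0,0,0,0,1,-1,0.36,0,0,0,0,1]}}

```text
t: 38.62
eef_pos: [0.4884, -0.2339, 0.2298]
tool_rot: [-0.0, 0.749, 0.663, -0.0]
contact_force: [-0.4, -0.2, -1.8]
gripper_width: 0.696
grasp_force: 48.8
```

Call:
{"op": "servo_tool", "data": {"motion": [-1,0.36,0,0,0,0,1,-1,0.36,0,0,0,0,1,-1,0.36,0,0,0,0,1,-1,0.36,0,0,0,0,1,-1,0.36,0,0,0,0,1]}}

```text
t: 39.25
eef_pos: [0.5118, -0.3375, 0.2297]
tool_rot: [-0.0, 0.749, 0.663, -0.0]
contact_force: [0.3, 0.2, -1.6]
gripper_width: 0.693
grasp_force: 48.8
```

Call:
{"op": "servo_tool", "data": {"motion": [-1,0.36,0,0,0,0,1,-1,0.36,0,0,0,0,1,-1,0.36,0,0,0,0,1,-1,0.36,0,0,0,0,1,-1,0.36,0,0,0,0,1]}}

```text
t: 39.88
eef_pos: [0.5352, -0.4411, 0.2295]
tool_rot: [-0.0, 0.749, 0.663, -0.0]
contact_force: [-0.6, 0.5, -1.2]
gripper_width: 0.7
grasp_force: 48.8
```

Call:
{"op": "servo_tool", "data": {"motion": [-0.5,0.2,0,0,0,0,1,0,0,0,0,0,0,1]}}

```text
t: 40.12
eef_pos: [0.5379, -0.4509, 0.2295]
tool_rot: [-0.0, 0.749, 0.662, -0.0]
contact_force: [-0.2, 0.8, -1.6]
gripper_width: 0.698
grasp_force: 48.8
```

```bash
python3 go.py .538 -.4505 .0845 -7
```

```text
t 40.12 pos [ 0.5379 -0.4509  0.2295] closing -7.0 q7 0.88 F [-0.2  0.8 -1.6] w 59.3
az units -0.004234855619455762 shift units [0.02 0.   7.25]
```

Call:
{"op": "servo_tool", "data": {"motion": [0,0,1,0,0,0,1,0,0,1,0,0,0,1,0,0,1,0,0,0,1,0,0,1,0,0,0,1,0,0,1,0,0,0,1]}}

```text
t: 40.75
eef_pos: [0.5383, -0.4498, 0.128]
tool_rot: [-0.0, 0.749, 0.663, -0.0]
contact_force: [-0.7, 0.3, -0.9]
gripper_width: 0.691
grasp_force: 48.8
```

Call:
{"op": "servo_tool", "data": {"motion": [0,0,1,0,0,0,1,0,0,0.5,0,0,0,1,0,0,0,0,0,0,1]}}

```text
t: 41.12
eef_pos: [0.5381, -0.4499, 0.0988]
tool_rot: [-0.001, 0.749, 0.663, -0.0]
contact_force: [-0.2, -0.0, -1.8]
gripper_width: 0.699
grasp_force: 48.8
```

```bash
python3 go.py .538 -.4505 .0845 -7
```

```text
t 41.12 pos [ 0.5381 -0.4499  0.0988] closing -7.0 q7 0.95 F [-0.2 -0.  -1.8] w 59.4
az units 0.00028772748429696 shift units [-0.03 -0.    0.72]
```

Call:
{"op": "servo_tool", "data": {"motion": [-0.03,0,0.45,0,0,0,1,0,0,0,0,0,0,1]}}

```text
t: 41.38
eef_pos: [0.5382, -0.4505, 0.0904]
tool_rot: [-0.0, 0.749, 0.663, 0.0]
contact_force: [-0.5, -1.0, -0.6]
gripper_width: 0.699
grasp_force: 48.8
```

Call:
{"op": "servo_tool", "data": {"motion": [0,0,0.18,0,0,0,1,0,0,0,0,0,0,1]}}

```text
t: 41.62
eef_pos: [0.5383, -0.4505, 0.087]
tool_rot: [-0.0, 0.749, 0.663, 0.0]
contact_force: [0.6, 0.9, -1.2]
gripper_width: 0.698
grasp_force: 48.8
```

Call:
{"op": "servo_tool", "data": {"motion": [0,0,0.06,0,0,0,1,0,0,0,0,0,0,1]}}

```text
t: 41.88
eef_pos: [0.5383, -0.4506, 0.0859]
tool_rot: [-0.0, 0.749, 0.663, 0.0]
contact_force: [0.1, 0.7, -1.4]
gripper_width: 0.698
grasp_force: 48.8
```

Call:
{"op": "servo_tool", "data": {"motion": [0,0,0.06,0,0,0,1,0,0,0,0,0,0,1]}}

```text
t: 42.12
eef_pos: [0.5383, -0.4507, 0.0847]
tool_rot: [0.0, 0.749, 0.663, -0.0]
contact_force: [0.6, -0.5, -1.6]
gripper_width: 0.697
grasp_force: 49.0
```

Call:
{"op": "servo_tool", "data": {"motion": [0,0,0.03,0,0,0,1,0,0,0,0,0,0,1]}}

```text
t: 42.38
eef_pos: [0.5383, -0.4507, 0.0846]
tool_rot: [0.0, 0.749, 0.663, 0.0]
contact_force: [-1.6, 1.8, 4.9]
gripper_width: 0.7
grasp_force: 49.5
```

Contact. Release, lift and withdraw.

Call:
{"op": "servo_tool", "data": {"motion": [0,0,0,0,0,0,0.2,0,0,0,0,0,0,0.1,0,0,0,0,0,0,0,0,0,0,0,0,0,0]}}

```text
t: 42.88
eef_pos: [0.5383, -0.4506, 0.084]
tool_rot: [-0.0, 0.749, 0.663, -0.0]
contact_force: [-0.9, -0.2, 0.3]
gripper_width: 0.998
grasp_force: 0.0
```

Call:
{"op": "servo_tool", "data": {"motion": [0,0,-0.5,0,0,0,0,0,0,-1,0,0,0,0,0,0,-1,0,0,0,0,0,0,-1,0,0,0,0,0,0,-1,0,0,0,0]}}

```text
t: 43.5
eef_pos: [0.5385, -0.4507, 0.176]
tool_rot: [0.0, 0.749, 0.663, 0.0]
contact_force: [0.5, -0.2, 0.9]
gripper_width: 1.001
grasp_force: 0.0
```

Call:
{"op": "servo_tool", "data": {"motion": [0,0,-1,0,0,0,0,0,0,-1,0,0,0,0,0,0,-1,0,0,0,0,0,0,0,0,0,0,0]}}

```text
t: 44.0
eef_pos: [0.5388, -0.4514, 0.2362]
tool_rot: [0.002, 0.749, 0.663, 0.0]
contact_force: [-0.1, -0.6, -0.2]
gripper_width: 0.999
grasp_force: 0.0
```

```bash
python3 - <<'E'
from h import *
a=bot.read_camera('scene')
cv2.imwrite('pics/fin.png',cv2.resize(a[165:295,190:450,::-1],(800,400),interpolation=cv2.INTER_CUBIC))
E
```

```text
(no output)
```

View pics/fin.png

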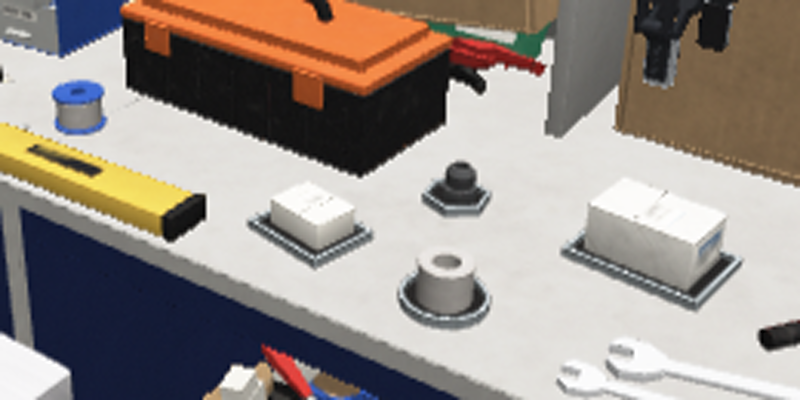

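All four parts sit inside their trays: small carton (312,215), gland (457,190), bush (445,285) and large carton (655,235). The solder reel is still at (78,107), the gripper is clear, and the tape measure was never approached.

```bash
python3 -c "
from station import bot;print(bot.hand_in())"
```

```text
the job is handed in; nothing more can be done
None
```

The job is handed in at about 44 s: all four parts were set from the top of the pile into their own trays, upright and inside the rims in the final picture, and the solder reel and tape measure were left untouched.

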